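# Slide the instrument cassette up its stand until the roller catch holds it

### The arm

A 6-joint arm with a two-finger parallel gripper is mounted at the origin on a cart in front of the work surface, level with it; the furniture and walls round the work are solid. World frame = base frame: x ahead of the robot, y to its left, z up, the work surface at z = 0. Lengths are in m, angles in rad, forces in N, time in s.
With the tool pointing down it reaches from about 0.375 to 0.9 m from the base axis. Payload 3.1 kg.
Tool frame: the origin (TCP) lies between the finger pads; the fingertips stand 17 mm ahead of it and the grasp point (between the pads) lies 2 mm behind it (robot.nose_length is the distance from the TCP to the fingertips, in m); z points along the fingers, y is the line along which they close (so a half turn about z gives the same grasp; the last joint's range is limited). The gripper opens to 87 mm and grips with 3 to 60 N. Pads are 19 mm wide; open, the fingers measure 117 mm over their backs; the gripper's body (75 mm by 190 mm) begins 51 mm behind the grasp point.
Start: joints at [1.085, 0.527, 1.433, -0, 1.181, -0.178], TCP at [0.189, 0.596, 0.24] pointing down, gripper open.
Joint ranges: [-3.08, 3.08], [-0.75, 2.2], [0.22, 2.44], [-1.43, 4.57], [0, 2.65], [-2.85, 2.85]. Speed limits (rad/s): [2.79, 2.79, 3.14, 3.14, 3.14, 3.14].

### API

Orientations are given as a unit quaternion [x, y, z, w].
In Python, from rig import robot, cams gives the robot as it stands.
- The arm moves only by the shell command python3 -m pendant 'ROWS' [FORCE]. ROWS is JSON, a list of rows, each an object with "jaw": the opening, from 0 (shut) to 1 (fully open); "linear": the shift along the tool's x, y, z in cm, a list of three; "twist": the turn about the tool's z in degrees. A call has 1 to 12 rows; each row shifts and turns the commanded pose from where the row before left it, along the tool's axes as they then stand; what a row does not reach is not made up. A row lasts 1/12 s, in which the tool goes at most 41.7 mm and 7.16 degrees, less where a joint would pass 70% of its speed; a pose out of reach is approached as far as the arm can. A call is refused whole if a number of a shift passes 4.17 or a number of a turn 7.16, either way. A call with a gripper value outside its range is refused whole. The fingers move at their own pace and stop on an object; FORCE is the grip in N (left out, the last holds). Time passes only in rows, so rows that do not move let the fingers close. It gives the time, the measured TCP pose, the force, the opening and the grip force at its end, in the units of the state.
- robot.get_obs(): the state, without advancing time (a new reading comes with each control period).
- cams.camera(name): name is "side" or "top" or "wrist"; returns a dict with "color" (400x640x3 uint8, blue, green, red), "depth" (400x640 float32, m along the optical axis (not along the pixel's ray), 0 where there is no reading), "fov_y" (degrees; the focal length in pixels is half the picture's height over the tangent of half this angle, whatever the lens; pixels are square), "cx", "cy" (the principal point, pixels), "view" (4x4, takes a point from world to camera coordinates). Camera axes: x right, y down, z forward; pixel columns grow to the right and rows downward; lengths in m; the calibration is good to about 2 mm. The wrist camera is an equidistant fisheye: a pixel r from the principal point sees the ray r / f radians off the axis. A picture is of the moment at which its call begins.
- robot.hand_in(): hands the job in; it is judged then, once.
The state is a dict: "time": time; "q": joint angles; "joint_velocities": joint speeds; "joint_torque": joint torques, N m; "position": TCP position; "tool_rot": TCP orientation; "ft_force": force on the tool from outside, world axes, zero at the start; "moment": the same for the moment, N m; "grip_width": finger opening in m; "grip_force": force on a finger pad.
Only numpy, scipy, OpenCV 4.12 (cv2) and the standard library are available. Lean on these libraries where they do the work, as an engineer would, in place of code of your own. Each camera call takes 0.05 s, during which the arm holds its last target. There are 200 camera calls.

### The job

Dock the steel instrument cassette on its sloping stand: lay it flat on the open lower end of the deck with its thick rolled rim uphill and let go, then, without gripping it again, push it up the slope between the side channels until the sprung roller on the end stop has ridden over the rim and dropped behind it. Press it firmly home against the stop's rubber buffers, but do not shove the stop, which is only held by a thumb screw; leave the cassette there, held by the roller, and leave the cup and the tub where they stand.

Things in the scene. Friction and masses are not known exactly. Their poses are not given: they have to be found in the camera images.
- cassette: Perforated steel instrument cassette, 116 mm long (x), 72 mm wide (y), 0.15 to 0.31 kg, forceps and two vials fixed inside. Origin: centre of its underside; z up, x towards the thick rolled rim. Floor plate 4 mm thick; on it walls form a 116 x 56 mm box, 20 mm high over all, so the plate stands out 8 mm as a flange along both long sides.
- handle (a point): Middle of the cassette's bail handle, on the bar's axis: a 10 mm round bar along the cassette's x over its centre, 58 mm long and straight, 45 mm above the underside, with a post at each end. The contents below it reach 18 mm above the underside.
- rim (a point): Middle of the top of the cassette's thick rolled rim (8 mm round, across the x = +58 mm end, flush with that end face): x = +54 mm, y = 0, 22 mm above the underside. At the start this end is the one farther from the robot.
- tail (a point): Middle of the cassette's flat other end, the one to push on: outer face of the end wall, x = -58 mm, y = 0, 10 mm above the underside. The wall is 56 mm wide and its top is 20 mm above the underside.
- deck: Sloping steel deck, 300 x 110 mm, of the fixed stand. Origin: middle of its lower edge, on the surface, 8 mm above the table; x up the 10 degree slope, y left, z off the surface. The first 150 mm are open above, between 10 mm high walls narrowing from 100 to 75 mm apart. Sliding the cassette up takes 1 to 5 N. More than 25 N on it shoves the stop.
- landing (a point): Point on the deck surface, 60 mm up the deck on its middle line, where the centre of the cassette is to be laid, rim uphill.
- mouth (a point): Point on the deck surface on the middle line, 150 mm up the deck, where the channels begin: 75 mm between the webs, lips from 32 mm outwards on either side, their undersides 6 mm above the deck; the flanges slide under them. They end 245 mm up the deck.
- catch (a joint): Angle (rad) of the sprung arm on the end stop, with a 12 mm roller: 0 when empty, 0.1 and more while the rim passes under it in the last 13 mm (a push of 2 to 9 N), about 0.053 when it sits behind the rim. The stop's two stiff buffers stand 215 to 245 mm up the deck; where is not measured: feel for them. Home is a push of 10 N or more against them. Stop and arm are 37 mm high.
- specimen_cup: Plastic cup with pink contents, 65 mm wide, 68 mm high, on the table to the right of the stand; origin: centre of its underside. Bystander. Behind it, along the table's right edge, stands a tall cabinet, its near corner at about x = 0.54 m, y = -0.16 m from the robot's base: draw the arm in when it swings past.
- tub: Round tub, 107 mm wide, 55 mm high, on the table to the left of the stand's upper end; origin: centre of its underside. Bystander.

How it is judged:
By the outcome, as a careful person would: the job done as asked, in the order asked, and still so for the second after the job is handed in, with the robot touching nothing.
It also fails if it takes over 72 s, if anything falls off the work surface, if the arm or the gripper's body presses on something with over 40 N, if the wrist force passes 120 N, or if a joint passes its speed limit or range.

## Working session

There is one attempt and no reset: what is moved stays moved. The work goes in short steps, Python scripts to look and compute and a shell command to move; the robot and the scene stay as the last step left them, time stands still between calls to the robot, and variables do not carry over. Pictures are saved under pics/ and viewed, at most 10 in all, crops included, and the job is handed in when it is done.

```bash
mkdir -p pics; ls
cat > h.py <<'E'
import numpy as np, cv2
from scipy.spatial.transform import Rotation as R
from rig import robot, cams
def grab(n):
    c=cams.camera(n); np.savez(f'{n}.npz',**c); return c
def f(c): return c['color'].shape[0]/2/np.tan(np.radians(c['fov_y'])/2)
def cloud(c):
    h,w=c['depth'].shape; v,u=np.mgrid[:h,:w]; F=f(c); d=c['depth']
    p=np.stack([(u-c['cx'])/F*d,(v-c['cy'])/F*d,d,np.ones_like(d)],-1)
    return (p@np.linalg.inv(c['view']).T)[...,:3]
E
python3 - <<'E'
from h import *
for n in('top','side'):
    c=grab(n); cv2.imwrite(f'pics/{n}0.png',c['color'])
    print(n,c['fov_y'],c['cx'],c['cy'],np.linalg.inv(c['view'])[:3].round(3).tolist())
o=robot.get_obs();print(o['position'],o['tool_rot'],R.from_quat(o['tool_rot']).as_matrix().round(3))
E
```

```text
pics
top 50.58883561131802 320.0219366125559 198.67011612108365 [[0.02, -0.993, 0.116, 0.428], [-1.0, -0.022, -0.01, 0.186], [0.012, -0.115, -0.993, 0.959]]
side 54.03832424961279 323.1028553439322 201.14609930626452 [[-0.997, -0.06, 0.04, 0.499], [-0.069, 0.649, -0.758, 0.844], [0.019, -0.759, -0.651, 0.657]]
[0.18841863 0.59526258 0.23867504] [ 1.52769663e-01  9.88261347e-01 -9.18410010e-04 -3.10194986e-04] [[-0.953  0.302 -0.001]
 [ 0.302  0.953 -0.002]
 [ 0.    -0.002 -1.   ]]
```

View pics/top0.png

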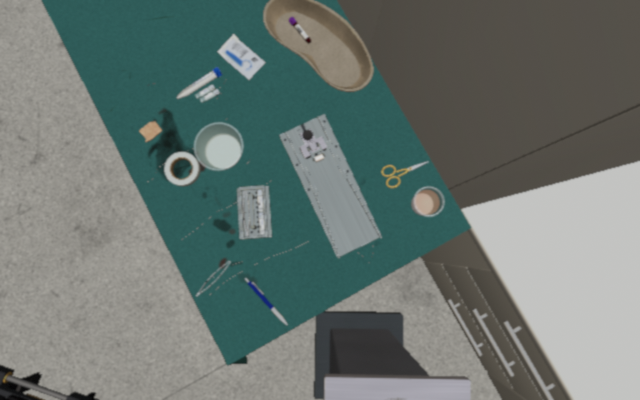

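View pics/side0.png

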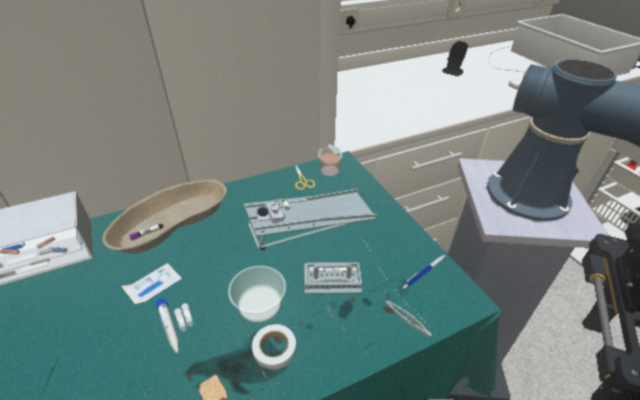

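The top view shows the cassette at about (254,212). The stand's lower edge is at about (358,246) and its stop at (310,140), with the cup at (428,202) and the tub at (219,147). Next I'll measure these from depth.

Run:
```python
from h import *
c=dict(np.load('top.npz')); P=cloud(c)
d=c['color']
def pr(n,uv): print(n,[P[v,u].round(4).tolist() for u,v in uv])
pr('table',[(300,240),(220,240),(280,270)])
# cassette
roi=np.zeros((400,640),bool); roi[178:246,230:280]=1
m=roi&(P[...,2]>.012); q=P[m]
r=cv2.minAreaRect((q[:,:2]*1000).astype(np.float32)); print('cass',r,cv2.boxPoints(r).round().tolist(),q[:,2].max())
h=P[roi&(P[...,2]>.036)]; print('handle',len(h),h.mean(0),cv2.minAreaRect((h[:,:2]*1000).astype(np.float32)))
hh=(h[:,:2]-h[:,:2].mean(0));u,s,vt=np.linalg.svd(hh,full_matrices=False);print(vt[0],s)
# deck plane: fit
roi=np.zeros((400,640),np.uint8); cv2.fillPoly(roi,[np.array([(322,180),(345,172),(370,230),(340,245)])],1)
q=P[(roi>0)]; A=np.c_[q[:,:2],np.ones(len(q))]
for _ in range(3):
    k=np.linalg.lstsq(A,q[:,2],rcond=None)[0]; e=q[:,2]-A@k; g=abs(e)<.004; q=q[g];A=A[g]
print('plane',k,'slope',np.degrees(np.arctan(np.hypot(k[0],k[1]))),'dir',np.degrees(np.arctan2(k[1],k[0])),e.std())
# stand footprint
roi[:]=0; cv2.fillPoly(roi,[np.array([(270,130),(330,105),(395,240),(335,265)])],1)
q=P[(roi>0)&(P[...,2]>.006)]; r=cv2.minAreaRect((q[:,:2]*1000).astype(np.float32)); print('stand',r,cv2.boxPoints(r).round(1).tolist())
for n,(a,b,e,g) in dict(cup=(405,180,450,222),tub=(185,115,250,180)).items():
    S=P[b:g,a:e].reshape(-1,3); S=S[S[:,2]>.04]; print(n,S.min(0),S.max(0))
big=cv2.resize(d[100:270,220:450],None,fx=3.4,fy=3.4,interpolation=cv2.INTER_CUBIC); cv2.imwrite('pics/crop1.png',big)
```

```text
table [[0.4453, 0.2194, -0.0], [0.4416, 0.3991, 0.0002], [0.3776, 0.2624, -0.0009]]
cass ((500.1922302246094, 270.8079528808594), (185.276611328125, 123.42912292480469), 83.53730773925781) [[428.0, 186.0], [551.0, 172.0], [572.0, 356.0], [449.0, 370.0]] 0.9587082220297288
handle 174 [0.50118057 0.31654558 0.0956159 ] ((465.7373352050781, 274.9043273925781), (184.94007873535156, 56.45340347290039), 50.33517074584961)
[0.64163522 0.76700994] [0.49637735 0.21803243]
plane [ 0.05407027  0.27557099 -0.03547912] slope 15.686096695053367 dir 78.89892075384834 0.0013361274477022272
stand ((552.0194091796875, 155.12109375), (316.632568359375, 169.8062744140625), 27.929737091064453) [[372.3999938964844, 156.0], [451.8999938964844, 6.0], [731.7000122070312, 154.3000030517578], [652.0999755859375, 304.29998779296875]]
cup [ 0.42844281 -0.08770188  0.04008323] [0.56515079 0.18570468 0.95870822]
tub [0.42844281 0.18570468 0.0400811 ] [0.69890338 0.45360854 0.95870822]
```

View pics/crop1.png

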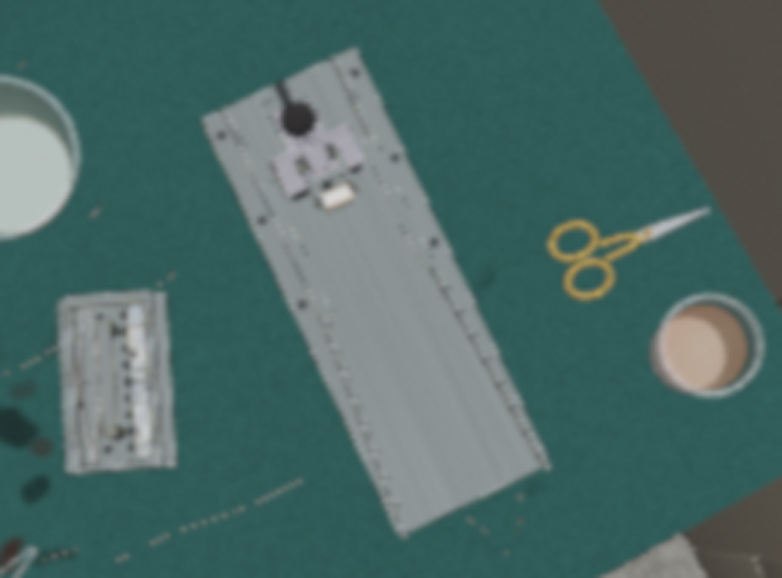

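The crop shows the cassette upright with its handle on the right due to parallax. The roller is at the stand's upper end and the deck's open end faces the robot. Some pixels have no depth and spoiled the fits, so I'll filter them out and refit.

Run:
```python
from h import *
c=dict(np.load('top.npz')); P=cloud(c); ok=(c['depth']>.1)&(P[...,2]<.2)
roi=np.zeros((400,640),bool); roi[178:246,230:280]=1
for lo,hi in((.002,.03),(.012,.03)):
    q=P[ok&roi&(P[...,2]>lo)&(P[...,2]<hi)]; r=cv2.minAreaRect((q[:,:2]*1000).astype(np.float32)); print('cass',lo,r)
h=P[ok&roi&(P[...,2]>.034)]; print('handle',len(h),h.mean(0),h.max(0),cv2.minAreaRect((h[:,:2]*1000).astype(np.float32)))
u,s,vt=np.linalg.svd(h[:,:2]-h[:,:2].mean(0),full_matrices=False);print(np.degrees(np.arctan2(vt[0][1],vt[0][0])))
poly=np.zeros((400,640),np.uint8); cv2.fillPoly(poly,[np.array([(322,180),(336,174),(368,232),(344,243)])],1)
q=P[(poly>0)&ok]; 
A=np.c_[q[:,:2],np.ones(len(q))]
for t in(.01,.004,.003,.003):
    k=np.linalg.lstsq(A,q[:,2],rcond=None)[0]; e=q[:,2]-A@k; g=abs(e)<t; q=q[g];A=A[g]
print('plane',k,'slope',np.degrees(np.arctan(np.hypot(k[0],k[1]))),'dir',np.degrees(np.arctan2(k[1],k[0])),len(q),e.std())
poly[:]=0; cv2.fillPoly(poly,[np.array([(270,130),(330,105),(395,240),(335,265)])],1)
q=P[(poly>0)&ok&(P[...,2]>.005)]; r=cv2.minAreaRect((q[:,:2]*1000).astype(np.float32)); print('stand',r,cv2.boxPoints(r).round(1).tolist())
for n,(a,b,e,g) in dict(cup=(405,180,450,222),tub=(185,115,250,180)).items():
    S=P[b:g,a:e][ok[b:g,a:e]]; S=S[S[:,2]>.04]; print(n,S.min(0),S.max(0))
# side view check
c=dict(np.load('side.npz')); P=cloud(c); ok=(c['depth']>.1)&(P[...,2]<.2)
roi=np.zeros((400,640),bool); roi[255:300,295:370]=1
h=P[ok&roi&(P[...,2]>.036)]; print('side handle',len(h),h.mean(0),h.max(0),cv2.minAreaRect((h[:,:2]*1000).astype(np.float32)))
q=P[ok&roi&(P[...,2]>.003)]; print('side cass',cv2.minAreaRect((q[:,:2]*1000).astype(np.float32)))
roi[:]=0; roi[180:252,235:380]=1
q=P[ok&roi&(P[...,2]>.005)]; r=cv2.minAreaRect((q[:,:2]*1000).astype(np.float32)); print('side stand',r,cv2.boxPoints(r).round(1).tolist())
```

```text
cass 0.002 ((507.79791259765625, 324.0872497558594), (153.0631561279297, 111.34407043457031), 1.8338236808776855)
cass 0.012 ((506.22161865234375, 324.4962463378906), (115.9377670288086, 57.987342834472656), 5.49721622467041)
handle 166 [0.50494105 0.32364056 0.0484577 ] [0.54445316 0.33124517 0.05350278] ((506.4200134277344, 324.239013671875), (76.76307678222656, 9.715456008911133), 5.3347272872924805)
-174.38196942241905
plane [ 0.16232242  0.07326214 -0.06782604] slope 10.097916527112618 dir 24.291425980136008 1342 0.0013615760433160577
stand ((573.6741333007812, 148.12713623046875), (346.98095703125, 147.80682373046875), 26.116140365600586) [[385.3999938964844, 138.10000610351562], [450.3999938964844, 5.400000095367432], [762.0, 158.10000610351562], [696.9000244140625, 290.8999938964844]]
cup [ 0.50112635 -0.08770188  0.04008323] [ 0.56515079 -0.02519868  0.07248649]
tub [0.591225   0.34626258 0.0400811 ] [0.69890338 0.45360854 0.06028817]
side handle 194 [0.50372137 0.32867019 0.04607303] [0.54105312 0.33493257 0.05195034] ((503.5017395019531, 327.95623779296875), (75.0634765625, 9.277369499206543), 4.996830940246582)
side cass ((512.12744140625, 331.4177551269531), (135.47586059570312, 65.75463104248047), 4.8815789222717285)
side stand ((556.8048095703125, 100.3112564086914), (353.678466796875, 205.84559631347656), 26.889982223510742) [[352.5, 112.0999984741211], [445.6000061035156, -71.5], [761.0999755859375, 88.5], [668.0, 272.1000061035156]]
```

Run:
```python
from h import *
c=dict(np.load('top.npz'))
def ray(u,v,z):
    I=np.linalg.inv(c['view']);F=f(c); d=I[:3,:3]@np.array([(u-c['cx'])/F,(v-c['cy'])/F,1]);o=I[:3,3]; return o+d*(z-o[2])/d[2]
X=lambda a,b,z: ray(220+a/3.4,100+b/3.4,z)
L1=X(402,533,.008);L2=X(548,467,.008);U1=X(203,120,.06);U2=X(357,48,.06)
for p in(L1,L2,U1,U2):print(p.round(4))
print(np.linalg.norm(L1-L2),np.linalg.norm(U1-U2),np.linalg.norm((U1+U2-L1-L2)/2))
m=(L1+L2)/2;t=(U1+U2)/2-m;print('mid',m,'dir',np.degrees(np.arctan2(t[1],t[0])), 'edgeL',np.degrees(np.arctan2(*(U1-L1)[1::-1])),'edgeR',np.degrees(np.arctan2(*(U2-L2)[1::-1])))
e=L1-L2;print('lower edge normal',np.degrees(np.arctan2(-e[0],e[1])))
```

```text
[0.4097 0.1331 0.008 ]
[0.4548 0.0374 0.008 ]
[0.6697 0.2672 0.06  ]
[0.7196 0.1697 0.06  ]
0.10572569937507016 0.10951437762375064 0.29884131693582305
mid [0.43227304 0.08523475 0.008     ] dir 26.92225239573814 edgeL 27.297682368093792 edgeR 26.55112819318804
lower edge normal 25.231258423288907
```

The cassette is at about (0.505, 0.326) with yaw 5.4°. The deck's lower edge is at about (0.432, 0.085), with the slope rising towards 26.5°. I'll grip the handle about 10 mm towards the rim, starting with the approach at height.

```bash
python3 -m pendant '[{"jaw":0.7,"linear":[-3.57,-1.43,1.0],"twist":0},{"jaw":0.7,"linear":[-3.57,-1.43,1.0],"twist":0},{"jaw":0.7,"linear":[-3.57,-1.43,1.0],"twist":0},{"jaw":0.7,"linear":[-3.57,-1.43,1.0],"twist":0},{"jaw":0.7,"linear":[-3.57,-1.43,1.0],"twist":0},{"jaw":0.7,"linear":[-3.57,-1.43,1.0],"twist":0},{"jaw":0.7,"linear":[-3.57,-1.43,1.0],"twist":0},{"jaw":0.7,"linear":[-3.57,-1.43,1.0],"twist":0},{"jaw":0.7,"linear":[-3.57,-1.43,1.0],"twist":0},{"jaw":0.7,"linear":[-3.57,-1.43,1.0],"twist":0},{"jaw":0.7,"linear":[-3.57,-1.43,1.0],"twist":0},{"jaw":0.7,"linear":[0,0,0],"twist":0}]' 20; python3 -m pendant '[{"jaw":0.6,"linear":[0,0,0],"twist":-5.75},{"jaw":0.6,"linear":[0,0,0],"twist":-5.75},{"jaw":0.6,"linear":[0,0,0],"twist":-5.75},{"jaw":0.6,"linear":[0,0,0],"twist":-5.75},{"jaw":0.6,"linear":[0,0,0],"twist":0},{"jaw":0.6,"linear":[0,0,0],"twist":0}]'
cat >> h.py <<'E'
def go(x,y,z,yaw):
    "shift (cm, tool axes at present) and twist (deg) still to go; yaw = world angle of tool x"
    o=robot.get_obs(); M=R.from_quat(o['tool_rot']).as_matrix(); p=np.array(o['position'])
    y0=np.degrees(np.arctan2(M[1,0],M[0,0])); print('pos',p.round(4),'yaw',round(y0%360,1),'lin',(M.T@(np.array([x,y,z])-p)*100).round(2),'tw',round(-((yaw-y0+180)%360-180),2),'F',np.round(o['ft_force'],1),'t',o['time'],'w',round(o['grip_width'],4),o['grip_force'],'q6',round(o['q'][5],2))
E
python3 - <<'E'
from h import *
go(.515,.327,.043,185.4)
c=grab('wrist'); cv2.imwrite('pics/w1.png',c['color'])
E
```

```text
time: 1.1
position: [0.5212, 0.3224, 0.1275]
tool_rot: [0.156, 0.988, -0.001, 0.001]
ft_force: [-0.3, 0.1, 0.5]
grip_width: 0.0608
grip_force: 0.0
time: 1.6
position: [0.5151, 0.3274, 0.1293]
tool_rot: [-0.046, 0.999, -0.0, -0.0]
ft_force: [-0.6, 0.6, 0.2]
grip_width: 0.0521
grip_force: 0.0
pos [0.5151 0.3274 0.1293] yaw 185.3 lin [ 0.01 -0.04  8.63] tw -0.11 F [-0.6  0.6  0.2] t 1.6 w 0.0521 0.0 q6 -1.28
```

View pics/w1.png

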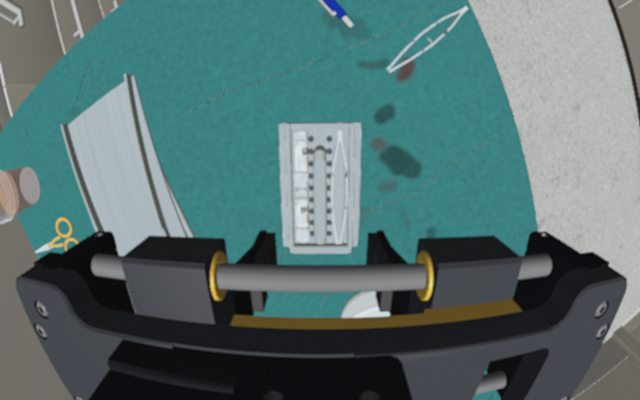

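In the wrist picture the handle bar runs upright at about (320,195), centred between the fingers, and the thick rim is at the far end, around row 248. I'll descend, grip and lift.

```bash
python3 -m pendant '[{"jaw":0.6,"linear":[0,0,2.5],"twist":0},{"jaw":0.6,"linear":[0,0,2.5],"twist":0},{"jaw":0.6,"linear":[0,0,2],"twist":0},{"jaw":0.6,"linear":[0,0,1.6],"twist":0},{"jaw":0.6,"linear":[0,0,0],"twist":0},{"jaw":0,"linear":[0,0,0],"twist":0},{"jaw":0,"linear":[0,0,0],"twist":0},{"jaw":0,"linear":[0,0,0],"twist":0},{"jaw":0,"linear":[0,0,0],"twist":0},{"jaw":0,"linear":[0,0,0],"twist":0},{"jaw":0,"linear":[0,0,0],"twist":0},{"jaw":0,"linear":[0,0,0],"twist":0}]' 20; python3 -m pendant '[{"jaw":0,"linear":[0,0,-0.5],"twist":0},{"jaw":0,"linear":[0,0,-1],"twist":0},{"jaw":0,"linear":[0,0,-2],"twist":0},{"jaw":0,"linear":[0,0,-2],"twist":0},{"jaw":0,"linear":[0,0,-2],"twist":0},{"jaw":0,"linear":[0,0,-1.5],"twist":0},{"jaw":0,"linear":[0,0,0],"twist":-5.3},{"jaw":0,"linear":[0,0,0],"twist":-5.3},{"jaw":0,"linear":[0,0,0],"twist":-5.3},{"jaw":0,"linear":[0,0,0],"twist":-5.2},{"jaw":0,"linear":[0,0,0],"twist":0},{"jaw":0,"linear":[0,0,0],"twist":0}]'
python3 - <<'E'
from h import *
D=np.radians(26.5); s=.0611; go(.4323+s*np.cos(D),.0852+s*np.sin(D),.12,206.5)
E
```

```text
time: 2.65
position: [0.5158, 0.3273, 0.0441]
tool_rot: [-0.047, 0.999, 0.0, 0.0]
ft_force: [0.5, -0.5, 0.9]
grip_width: 0.0138
grip_force: 0.0
time: 3.65
position: [0.5153, 0.3272, 0.1338]
tool_rot: [-0.228, 0.974, 0.0, -0.0]
ft_force: [-1.4, 0.7, -3.6]
grip_width: 0.0092
grip_force: 20.0
pos [0.5153 0.3272 0.1338] yaw 206.4 lin [ 12.08 -17.98   1.38] tw -0.12 F [-1.4  0.7 -3.6] t 3.65 w 0.0092 19.998200833797455 q6 -1.65
```

```bash
python3 -m pendant '[{"jaw":0,"linear":[1.0,-1.5,0],"twist":0},{"jaw":0,"linear":[2.0,-3.0,0],"twist":0},{"jaw":0,"linear":[2.0,-3.0,0],"twist":0},{"jaw":0,"linear":[2.0,-3.0,0],"twist":0},{"jaw":0,"linear":[2.0,-3.0,0],"twist":0},{"jaw":0,"linear":[1.8,-2.5,0],"twist":0},{"jaw":0,"linear":[1.3,-2.0,0],"twist":0},{"jaw":0,"linear":[0,0,1.5],"twist":0},{"jaw":0,"linear":[0,0,0],"twist":0},{"jaw":0,"linear":[0,0,0],"twist":0},{"jaw":0,"linear":[0,0,0],"twist":0}]'
python3 - <<'E'
from h import *
D=np.radians(26.5); s=.0611; go(.4323+s*np.cos(D),.0852+s*np.sin(D),.0625,206.5)
a=grab('wrist')['color'];b=grab('side')['color']
b=cv2.resize(b[130:260,230:420],(640,438),interpolation=cv2.INTER_CUBIC)
cv2.imwrite('pics/w2.png',cv2.resize(np.vstack([a,b]),(458,600)))
E
```

```text
time: 4.57
position: [0.4879, 0.1127, 0.1189]
tool_rot: [-0.229, 0.973, 0.0, 0.0]
ft_force: [0.4, 0.7, -3.0]
grip_width: 0.0094
grip_force: 20.0
pos [0.4879 0.1127 0.1189] yaw 206.5 lin [0.1  0.02 5.64] tw 0.01 F [ 0.4  0.7 -3. ] t 4.5667 w 0.0094 19.99666839838028 q6 -2.03
```

View pics/w2.png

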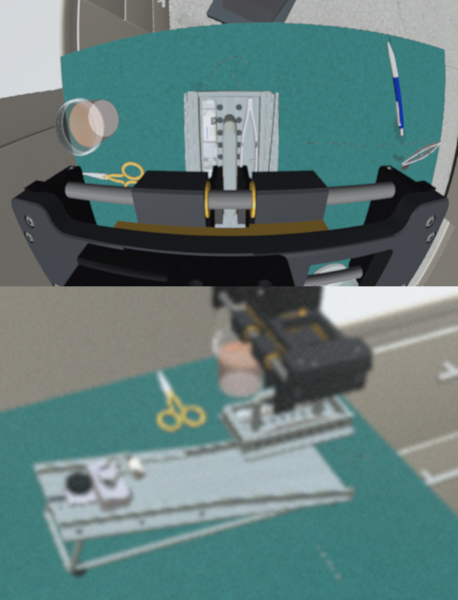

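The cassette is held level over the deck's lower end and aligned with it. I'll lower it, then ease the grip so it can pivot flat onto the slope.

```bash
python3 -m pendant '[{"jaw":0,"linear":[0,0,1.5],"twist":0},{"jaw":0,"linear":[0,0,1.5],"twist":0},{"jaw":0,"linear":[0.1,0,0.8],"twist":0},{"jaw":0,"linear":[0,0,0.4],"twist":0},{"jaw":0,"linear":[0,0,0],"twist":0},{"jaw":0,"linear":[0,0,0],"twist":0}]'
python3 -m pendant '[{"jaw":0,"linear":[0,0,0.2],"twist":0},{"jaw":0,"linear":[0,0,0.2],"twist":0},{"jaw":0,"linear":[0,0,0],"twist":0}]' 6
python3 -m pendant '[{"jaw":0,"linear":[0,0,0.2],"twist":0},{"jaw":0,"linear":[0,0,0],"twist":0}]' 5
python3 -m pendant '[{"jaw":0,"linear":[0,0,0.2],"twist":0},{"jaw":0,"linear":[0,0,0],"twist":0}]' 4
```

```text
time: 5.17
position: [0.487, 0.112, 0.0768]
tool_rot: [-0.23, 0.973, -0.0, 0.0]
ft_force: [-0.1, 0.1, -3.0]
grip_width: 0.009
grip_force: 20.0
time: 5.42
position: [0.487, 0.1117, 0.0727]
tool_rot: [-0.229, 0.973, -0.0, 0.0]
ft_force: [0.5, 0.3, -3.5]
grip_width: 0.0094
grip_force: 6.0
time: 5.58
position: [0.4867, 0.1117, 0.0705]
tool_rot: [-0.229, 0.973, 0.0, -0.0]
ft_force: [1.1, -0.0, -3.5]
grip_width: 0.0094
grip_force: 5.0
time: 5.75
position: [0.4867, 0.1117, 0.0683]
tool_rot: [-0.229, 0.973, 0.0, -0.0]
ft_force: [0.2, -0.0, -3.8]
grip_width: 0.0102
grip_force: 4.0
```

```bash
python3 -m pendant '[{"jaw":0,"linear":[0,0,0.2],"twist":0},{"jaw":0,"linear":[0,0,0],"twist":0}]' 4
python3 -m pendant '[{"jaw":0,"linear":[0,0,0.2],"twist":0},{"jaw":0,"linear":[0,0,0],"twist":0}]' 4
python3 -m pendant '[{"jaw":0,"linear":[0,0,0.1],"twist":0},{"jaw":0,"linear":[0,0,0],"twist":0}]' 4
python3 - <<'E'
from h import *
robot.get_obs()
b=grab('side')['color']
cv2.imwrite('pics/s3.png',cv2.resize(b[140:260,240:400],(800,600),interpolation=cv2.INTER_CUBIC))
E
```

```text
time: 5.92
position: [0.4867, 0.1117, 0.0663]
tool_rot: [-0.229, 0.973, 0.0, -0.0]
ft_force: [0.4, 0.2, -3.1]
grip_width: 0.0095
grip_force: 4.0
time: 6.08
position: [0.4868, 0.1117, 0.0646]
tool_rot: [-0.229, 0.973, 0.0, 0.0]
ft_force: [-0.8, 0.1, -0.8]
grip_width: 0.01
grip_force: 4.0
time: 6.25
position: [0.487, 0.1118, 0.064]
tool_rot: [-0.229, 0.973, -0.0, 0.0]
ft_force: [-1.0, 1.0, 3.4]
grip_width: 0.0101
grip_force: 4.0
```

View pics/s3.png

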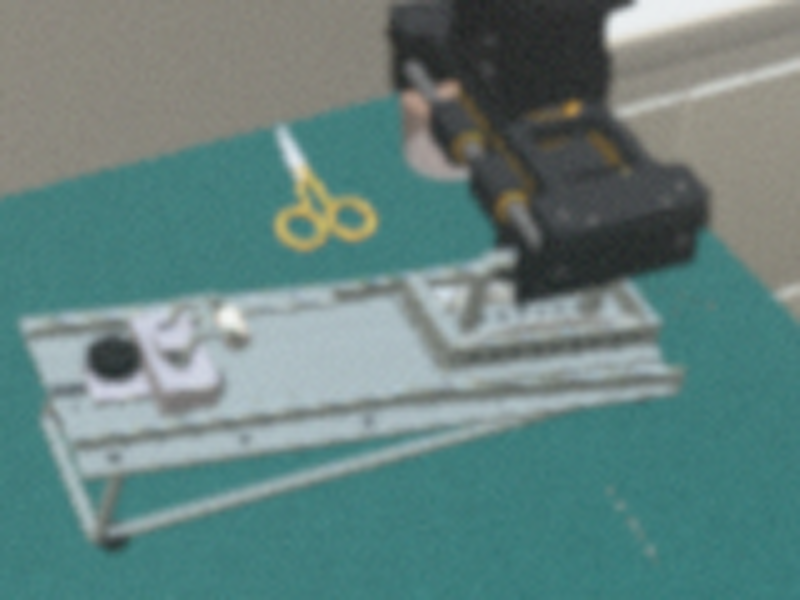

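The side view shows the cassette lying parallel on the deck's open lower end, with its rim at about (430,330), uphill. The force has changed sign, so the deck is carrying it. I'll let go and rise.

```bash
python3 -m pendant '[{"jaw":0.15,"linear":[0,0,0],"twist":0},{"jaw":0.35,"linear":[0,0,0],"twist":0},{"jaw":0.35,"linear":[0,0,0],"twist":0},{"jaw":0.35,"linear":[0,0,0],"twist":0},{"jaw":0.35,"linear":[0,0,-1],"twist":0},{"jaw":0.35,"linear":[0,0,-2],"twist":0},{"jaw":0.35,"linear":[0,0,-2.5],"twist":0},{"jaw":0.25,"linear":[0,0,-1.5],"twist":0},{"jaw":0.25,"linear":[0,0,0],"twist":0},{"jaw":0.25,"linear":[0,0,0],"twist":0}]'
python3 - <<'E'
from h import *
c=grab('top'); P=cloud(c)
D=np.radians(26.5);u=np.array([np.cos(D),np.sin(D),0]);v=np.array([-u[1],u[0],0]);S=np.radians(10)
ux=u*np.cos(S)+[0,0,np.sin(S)];uz=-u*np.sin(S)+[0,0,np.cos(S)];O=np.array([.4323,.0852,.008])
q=P[(c['depth']>.1)]-O; d=np.c_[q@ux,q@v,q@uz]*1000
k=(d[:,0]>-30)&(d[:,0]<160)&(abs(d[:,1])<60)&(d[:,2]>13)&(d[:,2]<30); print('box',k.sum(),d[k].min(0),d[k].max(0),cv2.minAreaRect(d[k][:,:2].astype(np.float32)))
go(.432,.085,.12,206.5)
cv2.imwrite('pics/t4.png',cv2.resize(c['color'][100:270,220:450],None,fx=3.4,fy=3.4,interpolation=cv2.INTER_CUBIC))
c=grab('side')
P=cloud(c);q=P[(c['depth']>.1)]-O; d=np.c_[q@ux,q@v,q@uz]*1000
k=(d[:,0]>-30)&(d[:,0]<160)&(abs(d[:,1])<60)&(d[:,2]>13)&(d[:,2]<30); print('box',k.sum(),d[k].min(0),d[k].max(0),cv2.minAreaRect(d[k][:,:2].astype(np.float32)))
E
```

```text
time: 7.13
position: [0.4874, 0.1117, 0.1347]
tool_rot: [-0.229, 0.973, -0.0, 0.001]
ft_force: [-0.7, -0.4, -0.8]
grip_width: 0.0229
grip_force: 0.0
box 115 [  1.55538665 -51.51417808  13.04980689] [147.92854004  44.79147038  23.26789971] ((60.506065368652344, 21.996784210205078), (166.25442504882812, 65.8379135131836), 33.70138931274414)
pos [0.4867 0.1117 0.1338] yaw 206.5 lin [6.08 0.05 1.37] tw 0.02 F [-0.5  0.2 -1.6] t 7.1833 w 0.0222 0.0 q6 -2.03
box 376 [ -1.93978495 -27.98725942  13.0112591 ] [116.29575455  32.10353424  29.46179918] ((57.42270278930664, 1.6118831634521484), (118.18437194824219, 59.8317985534668), 0.6070553064346313)
```

View pics/t4.png

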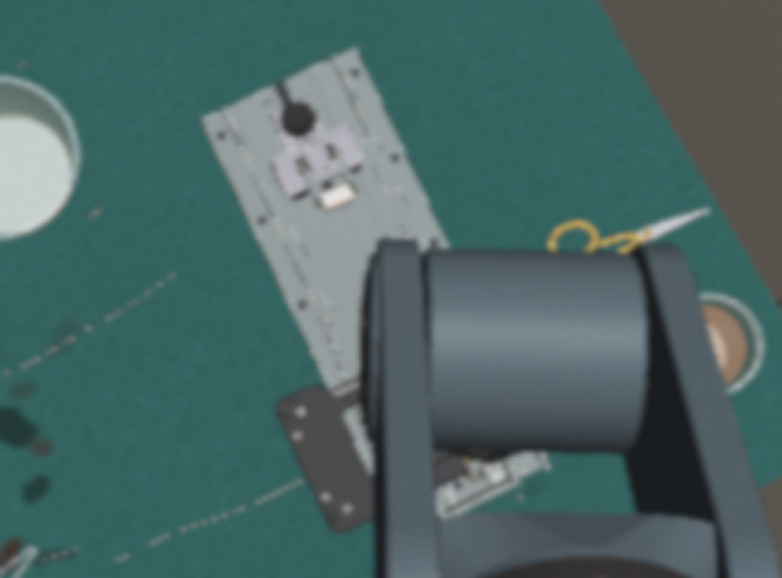

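The top view is partly hidden by the arm. The side depth shows the cassette box at −2 to 116 mm up the deck, 1.6 mm left of the middle line and 0.6° off straight, so it's placed well. I'll move behind the tail and come down.

```bash
python3 -m pendant '[{"jaw":0.25,"linear":[2,0,0],"twist":0},{"jaw":0.25,"linear":[3,0.1,0],"twist":0},{"jaw":0.25,"linear":[3,0.1,0],"twist":0},{"jaw":0.25,"linear":[1.5,0,0],"twist":0},{"jaw":0.25,"linear":[0,0,2.5],"twist":0},{"jaw":0.25,"linear":[0,0,3],"twist":0},{"jaw":0.25,"linear":[0,0,3],"twist":0},{"jaw":0.25,"linear":[0,0,1.6],"twist":0},{"jaw":0.25,"linear":[0,0,0],"twist":0},{"jaw":0.25,"linear":[0,0,0],"twist":0},{"jaw":0.25,"linear":[0,0,0],"twist":0}]'
python3 - <<'E'
from h import *
D=np.radians(26.5);s=-.014; go(.4323+s*np.cos(D)-.0015*np.sin(D),.0852+s*np.sin(D)+.0015*np.cos(D),.032,206.5)
E
```

```text
time: 8.15
position: [0.4007, 0.0711, 0.0326]
tool_rot: [-0.229, 0.973, 0.0, -0.0]
ft_force: [-1.2, 0.7, 0.0]
grip_width: 0.0216
grip_force: 0.0
pos [0.4007 0.0711 0.0326] yaw 206.5 lin [-2.05  0.    0.06] tw 0.02 F [-1.2  0.7  0. ] t 8.15 w 0.0216 0.0 q6 -2.13
```

Approach to contact.

```bash
python3 -m pendant '[{"jaw":0.25,"linear":[-0.8,0,0],"twist":0},{"jaw":0.25,"linear":[-0.6,0,0],"twist":0},{"jaw":0.25,"linear":[-0.4,0,0],"twist":0},{"jaw":0.25,"linear":[0,0,0],"twist":0}]'
python3 -m pendant '[{"jaw":0.25,"linear":[-0.3,0,-0.05],"twist":0},{"jaw":0.25,"linear":[-0.3,0,-0.05],"twist":0},{"jaw":0.25,"linear":[-0.3,0,-0.05],"twist":0},{"jaw":0.25,"linear":[0,0,0],"twist":0}]'
python3 -m pendant '[{"jaw":0.25,"linear":[-0.4,0,-0.07],"twist":0},{"jaw":0.25,"linear":[-0.4,0,-0.07],"twist":0},{"jaw":0.25,"linear":[-0.4,0,-0.07],"twist":0},{"jaw":0.25,"linear":[-0.4,0,-0.07],"twist":0}]'
```

```text
time: 8.48
position: [0.4194, 0.0794, 0.0334]
tool_rot: [-0.23, 0.973, -0.001, 0.002]
ft_force: [-0.7, 0.8, 0.0]
grip_width: 0.0219
grip_force: 0.0
time: 8.82
position: [0.4235, 0.0833, 0.0341]
tool_rot: [-0.23, 0.973, 0.0, -0.002]
ft_force: [-3.3, -1.9, 1.6]
grip_width: 0.0217
grip_force: 1.7
time: 9.15
position: [0.4364, 0.0903, 0.0367]
tool_rot: [-0.23, 0.973, 0.001, -0.003]
ft_force: [-4.5, -3.0, 3.4]
grip_width: 0.0217
grip_force: 3.1
```

```bash
python3 -m pendant '[{"jaw":0.25,"linear":[-0.4,0,-0.07],"twist":0},{"jaw":0.25,"linear":[-0.4,0,-0.07],"twist":0},{"jaw":0.25,"linear":[-0.4,0,-0.07],"twist":0},{"jaw":0.25,"linear":[-0.4,0,-0.07],"twist":0}]'
python3 -m pendant '[{"jaw":0.25,"linear":[-0.4,0,-0.07],"twist":0},{"jaw":0.25,"linear":[-0.4,0,-0.07],"twist":0},{"jaw":0.25,"linear":[-0.4,0,-0.07],"twist":0},{"jaw":0.25,"linear":[-0.4,0,-0.07],"twist":0},{"jaw":0.25,"linear":[-0.4,0,-0.07],"twist":0}]'
python3 - <<'E'
from h import *
O=np.array([.4323,.0852,.008]);D=np.radians(26.5);u=np.array([np.cos(D),np.sin(D),0]);v=np.array([-u[1],u[0],0]);S=np.radians(10)
ux=u*np.cos(S)+[0,0,np.sin(S)];uz=-u*np.sin(S)+[0,0,np.cos(S)]
c=grab('side');P=cloud(c);q=P[(c['depth']>.1)]-O; d=np.c_[q@ux,q@v,q@uz]*1000
k=(d[:,0]>0)&(d[:,0]<175)&(abs(d[:,1])<35)&(d[:,2]>14)&(d[:,2]<24); print('box',k.sum(),d[k].min(0),d[k].max(0),cv2.minAreaRect(d[k][:,:2].astype(np.float32)))
go(*(O+.05*u),206.5);o=robot.get_obs();print((np.array(o['position'])-O)@u,(np.array(o['position'])-O)@v)
cv2.imwrite('pics/s5.png',cv2.resize(c['color'][140:260,240:400],(800,600),interpolation=cv2.INTER_CUBIC))
E
```

```text
time: 9.48
position: [0.4502, 0.0974, 0.0394]
tool_rot: [-0.23, 0.973, 0.001, -0.004]
ft_force: [-6.5, -3.5, 3.8]
grip_width: 0.0217
grip_force: 3.9
time: 9.9
position: [0.4676, 0.1062, 0.0428]
tool_rot: [-0.23, 0.973, 0.001, -0.004]
ft_force: [-7.4, -3.3, 4.5]
grip_width: 0.0219
grip_force: 3.7
box 360 [ 41.59923079 -25.65228157  14.00581761] [169.9601383   33.6705294   23.75265755] ((106.23690032958984, 5.422174453735352), (58.656028747558594, 128.24684143066406), 87.86993408203125)
pos [0.4689 0.1064 0.043 ] yaw 206.6 lin [-0.79 -0.28  3.5 ] tw 0.06 F [-4.5 -2.   3. ] t 9.95 w 0.0217 3.1110251205973327 q6 -2.04
0.04226095433901063 0.002664478477017646
```

View pics/s5.png

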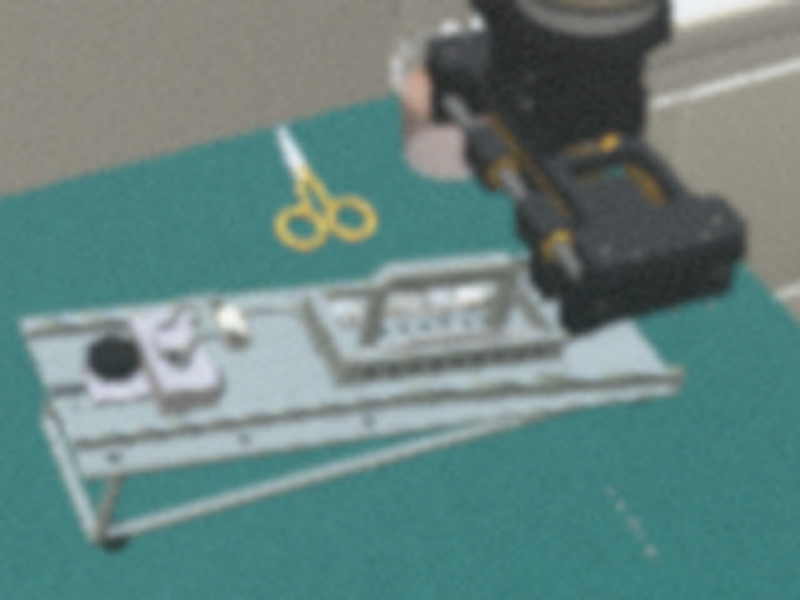

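The cassette is sliding straight, its rim end at about (330,345) is entering the channels, and the roller ahead is at (235,320). I'll keep pushing and go slower towards the roller.

```bash
python3 -m pendant '[{"jaw":0.25,"linear":[-0.4,0,-0.07],"twist":0},{"jaw":0.25,"linear":[-0.4,0,-0.07],"twist":0},{"jaw":0.25,"linear":[-0.4,0,-0.07],"twist":0},{"jaw":0.25,"linear":[-0.4,0,-0.07],"twist":0},{"jaw":0.25,"linear":[-0.4,0,-0.07],"twist":0},{"jaw":0.25,"linear":[0,0,0],"twist":0}]' | grep -E 'pos|ft'
for i in 1; do :; done
python3 -m pendant '[{"jaw":0.25,"linear":[-0.2,0,-0.035],"twist":0},{"jaw":0.25,"linear":[-0.2,0,-0.035],"twist":0},{"jaw":0.25,"linear":[-0.2,0,-0.035],"twist":0},{"jaw":0.25,"linear":[0,0,0],"twist":0}]'| grep -E 'pos|ft'
python3 -m pendant '[{"jaw":0.25,"linear":[-0.2,0,-0.035],"twist":0},{"jaw":0.25,"linear":[-0.2,0,-0.035],"twist":0},{"jaw":0.25,"linear":[0,0,0],"twist":0}]'| grep -E 'pos|ft'
python3 -m pendant '[{"jaw":0.25,"linear":[-0.2,0,-0.035],"twist":0},{"jaw":0.25,"linear":[-0.2,0,-0.035],"twist":0},{"jaw":0.25,"linear":[0,0,0],"twist":0}]'| grep -E 'pos|ft'
python3 -c "
from h import *
O=np.array([.4323,.0852,.008]);D=np.radians(26.5);u=np.array([np.cos(D),np.sin(D),0]);o=robot.get_obs();s=(o['position']-O)@u*1000;print('front',(s+13)/.985+116,o['ft_force'])"
```

```text
position: [0.4865, 0.1153, 0.0464]
ft_force: [-5.6, -1.1, 3.9]
position: [0.4912, 0.1178, 0.0474]
ft_force: [-5.7, -2.5, 3.7]
position: [0.4947, 0.1195, 0.0481]
ft_force: [-6.4, -2.2, 4.2]
position: [0.4982, 0.1213, 0.0487]
ft_force: [-6.9, -1.9, 3.4]
front 205.390895726087 [-6.86117049 -1.90502232  3.40698709]
```

```bash
python3 -m pendant '[{"jaw":0.25,"linear":[-0.15,0,-0.026],"twist":0},{"jaw":0.25,"linear":[-0.15,0,-0.026],"twist":0},{"jaw":0.25,"linear":[0,0,0],"twist":0}]'| grep -E 'pos|ft'
python3 -m pendant '[{"jaw":0.25,"linear":[-0.15,0,-0.026],"twist":0},{"jaw":0.25,"linear":[-0.15,0,-0.026],"twist":0},{"jaw":0.25,"linear":[0,0,0],"twist":0}]'| grep -E 'pos|ft'
python3 -m pendant '[{"jaw":0.25,"linear":[-0.15,0,-0.026],"twist":0},{"jaw":0.25,"linear":[-0.15,0,-0.026],"twist":0},{"jaw":0.25,"linear":[0,0,0],"twist":0}]'| grep -E 'pos|ft'
```

```text
position: [0.5006, 0.1226, 0.0492]
ft_force: [-6.7, -2.2, 3.9]
position: [0.5032, 0.1239, 0.0498]
ft_force: [-5.8, -3.5, 4.8]
position: [0.5057, 0.1252, 0.0502]
ft_force: [-7.3, -2.8, 5.6]
```

```bash
python3 -m pendant '[{"jaw":0.25,"linear":[-0.1,0,-0.018],"twist":0},{"jaw":0.25,"linear":[0,0,0],"twist":0}]'| grep -E 'pos|ft'
python3 -m pendant '[{"jaw":0.25,"linear":[-0.1,0,-0.018],"twist":0},{"jaw":0.25,"linear":[0,0,0],"twist":0}]'| grep -E 'pos|ft'
python3 -m pendant '[{"jaw":0.25,"linear":[-0.1,0,-0.018],"twist":0},{"jaw":0.25,"linear":[0,0,0],"twist":0}]'| grep -E 'pos|ft'
```

```text
position: [0.5058, 0.1253, 0.0503]
ft_force: [-7.8, -4.5, 5.8]
position: [0.5062, 0.1257, 0.0504]
ft_force: [-8.6, -5.0, 6.5]
position: [0.5068, 0.1261, 0.0505]
ft_force: [-8.6, -5.2, 4.7]
```

Run:
```python
from h import *
c=dict(np.load('top.npz')) if 0 else grab('side')
O=np.array([.4323,.0852,.008]);D=np.radians(26.5);u=np.array([np.cos(D),np.sin(D),0]);v=np.array([-u[1],u[0],0]);S=np.radians(10)
ux=u*np.cos(S)+[0,0,np.sin(S)];uz=-u*np.sin(S)+[0,0,np.cos(S)]
P=cloud(c);q=P[(c['depth']>.1)]-O; d=np.c_[q@ux,q@v,q@uz]*1000
for lo in range(190,270,5):
    k=(d[:,0]>lo)&(d[:,0]<lo+5)&(abs(d[:,1])<22); 
    if k.sum(): print(lo,k.sum(),np.percentile(d[k][:,2],[10,50,95]).round(1),end=' | ')
cv2.imwrite('pics/s6.png',cv2.resize(c['color'][165:225,235:355],(800,400),interpolation=cv2.INTER_CUBIC))
```

```text
190 70 [ 2.9 16.2 43.7] | 195 24 [ 2.7 11.2 17.9] | 200 13 [-45.7  11.9  17.1] | 205 11 [-46.7  19.5  20.8] | 210 61 [-2.6  6.1 29.2] | 215 50 [-7.6 -0.1 31.3] | 220 27 [-49.   25.2  36.1] | 225 17 [-50.3  14.7  35.3] | 230 40 [-49.3  17.   35.9] | 235 35 [-51.7  16.4  34.7] | 240 44 [-51.9  22.   30.4] | 245 37 [-51.8  17.5  23.2] | 250 40 [-53.7  16.1  22.5] | 255 53 [-55.3   5.1  16.5] | 260 30 [-54.8   3.3  20.2] | 265 36 [-1.8 12.2 20.9] |
```

View pics/s6.png

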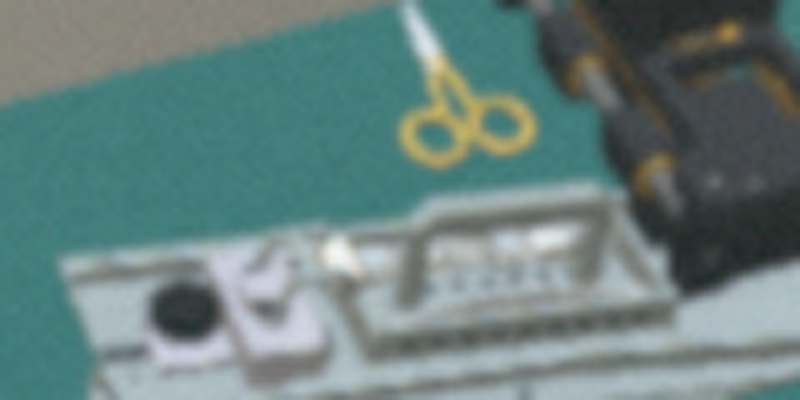

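The roller, white at about (340,255), is now at the rim, and there's still a gap to the stop block at (315,330). The rising force is the roller starting to ride, so I'll continue in small steps.

```bash
python3 -m pendant '[{"jaw":0.25,"linear":[-0.1,0,-0.018],"twist":0},{"jaw":0.25,"linear":[0,0,0],"twist":0}]'| grep -E 'pos|ft'
python3 -m pendant '[{"jaw":0.25,"linear":[-0.1,0,-0.018],"twist":0},{"jaw":0.25,"linear":[0,0,0],"twist":0}]'| grep -E 'pos|ft'
python3 -m pendant '[{"jaw":0.25,"linear":[-0.1,0,-0.018],"twist":0},{"jaw":0.25,"linear":[0,0,0],"twist":0}]'| grep -E 'pos|ft'
```

```text
position: [0.5076, 0.1266, 0.0507]
ft_force: [-9.3, -4.3, 4.4]
position: [0.5084, 0.127, 0.0509]
ft_force: [-9.3, -4.5, 5.4]
position: [0.5093, 0.1275, 0.051]
ft_force: [-9.6, -3.3, 5.6]
```

```bash
python3 -m pendant '[{"jaw":0.25,"linear":[-0.1,0,-0.018],"twist":0},{"jaw":0.25,"linear":[0,0,0],"twist":0}]'| grep -E 'pos|ft'
python3 -m pendant '[{"jaw":0.25,"linear":[-0.1,0,-0.018],"twist":0},{"jaw":0.25,"linear":[0,0,0],"twist":0}]'| grep -E 'pos|ft'
python3 -m pendant '[{"jaw":0.25,"linear":[-0.1,0,-0.018],"twist":0},{"jaw":0.25,"linear":[0,0,0],"twist":0}]'| grep -E 'pos|ft'
```

```text
position: [0.5102, 0.1279, 0.0512]
ft_force: [-8.6, -4.2, 5.8]
position: [0.5111, 0.1284, 0.0513]
ft_force: [-9.1, -4.3, 5.6]
position: [0.5121, 0.1288, 0.0515]
ft_force: [-9.8, -3.3, 5.2]
```

```bash
python3 -m pendant '[{"jaw":0.25,"linear":[-0.1,0,-0.018],"twist":0},{"jaw":0.25,"linear":[0,0,0],"twist":0}]'| grep -E 'pos|ft'
python3 -m pendant '[{"jaw":0.25,"linear":[-0.1,0,-0.018],"twist":0},{"jaw":0.25,"linear":[0,0,0],"twist":0}]'| grep -E 'pos|ft'
```

```text
position: [0.5131, 0.1293, 0.0518]
ft_force: [-8.6, -3.6, 5.8]
position: [0.5141, 0.1298, 0.0519]
ft_force: [-8.9, -3.4, 5.0]
```

```bash
python3 -m pendant '[{"jaw":0.25,"linear":[-0.1,0,-0.018],"twist":0},{"jaw":0.25,"linear":[0,0,0],"twist":0}]'| grep -E 'pos|ft'
python3 -m pendant '[{"jaw":0.25,"linear":[-0.1,0,-0.018],"twist":0},{"jaw":0.25,"linear":[0,0,0],"twist":0}]'| grep -E 'pos|ft'
```

```text
position: [0.5153, 0.1303, 0.0522]
ft_force: [-7.9, -4.3, 5.3]
position: [0.5165, 0.1308, 0.0524]
ft_force: [-8.3, -2.8, 5.8]
```

```bash
python3 -m pendant '[{"jaw":0.25,"linear":[-0.1,0,-0.018],"twist":0},{"jaw":0.25,"linear":[0,0,0],"twist":0}]'| grep -E 'pos|ft'
```

```text
position: [0.5175, 0.1312, 0.0526]
ft_force: [-8.1, -2.5, 5.0]
```

Force is easing as the roller passes over the rim. I'll continue.

```bash
python3 -m pendant '[{"jaw":0.25,"linear":[-0.1,0,-0.018],"twist":0},{"jaw":0.25,"linear":[0,0,0],"twist":0}]'| grep -E 'pos|ft'
```

```text
position: [0.5176, 0.1313, 0.0526]
ft_force: [-7.8, -5.0, 5.4]
```

```bash
python3 -m pendant '[{"jaw":0.25,"linear":[-0.1,0,-0.018],"twist":0},{"jaw":0.25,"linear":[0,0,0],"twist":0}]'| grep -E 'pos|ft'
```

```text
position: [0.5176, 0.1314, 0.0527]
ft_force: [-10.4, -5.4, 5.5]
```

```bash
python3 -m pendant '[{"jaw":0.25,"linear":[-0.1,0,-0.018],"twist":0},{"jaw":0.25,"linear":[0,0,0],"twist":0}]'| grep -E 'pos|ft'
```

```text
position: [0.5177, 0.1315, 0.0527]
ft_force: [-11.4, -8.3, 6.6]
```

It's now against the buffers, as it no longer advances and the force climbs about 2.5 N/mm. I'll press up to about 20 N.

```bash
python3 -m pendant '[{"jaw":0.25,"linear":[-0.1,0,-0.018],"twist":0},{"jaw":0.25,"linear":[0,0,0],"twist":0}]'| grep -E 'pos|ft'
python3 -m pendant '[{"jaw":0.25,"linear":[-0.1,0,-0.018],"twist":0},{"jaw":0.25,"linear":[0,0,0],"twist":0}]'| grep -E 'pos|ft'
```

```text
position: [0.5177, 0.1315, 0.0527]
ft_force: [-12.4, -9.4, 6.4]
position: [0.5178, 0.1316, 0.0527]
ft_force: [-12.9, -10.4, 6.4]
```

```bash
python3 -m pendant '[{"jaw":0.25,"linear":[-0.08,0,-0.014],"twist":0},{"jaw":0.25,"linear":[0,0,0],"twist":0},{"jaw":0.25,"linear":[0,0,0],"twist":0},{"jaw":0.25,"linear":[0,0,0],"twist":0}]'| grep -E 'pos|ft'
```

```text
position: [0.5178, 0.1316, 0.0527]
ft_force: [-13.6, -11.8, 7.0]
```

```bash
python3 -m pendant '[{"jaw":0.25,"linear":[-0.1,0,-0.018],"twist":0},{"jaw":0.25,"linear":[0,0,0],"twist":0},{"jaw":0.25,"linear":[-0.08,0,-0.014],"twist":0},{"jaw":0.25,"linear":[0,0,0],"twist":0},{"jaw":0.25,"linear":[0,0,0],"twist":0}]'| grep -E 'pos|ft'
```

```text
position: [0.5179, 0.1318, 0.0528]
ft_force: [-15.0, -14.2, 7.2]
```

That's about 19 N along the slope, so the cassette is home. I'll back off and check.

```bash
python3 -m pendant '[{"jaw":0.25,"linear":[0.8,0,0.1],"twist":0},{"jaw":0.25,"linear":[1.5,0,0],"twist":0},{"jaw":0.25,"linear":[2,0,0],"twist":0},{"jaw":0.25,"linear":[2,0,-0.5],"twist":0},{"jaw":0.25,"linear":[2,0,-2],"twist":0},{"jaw":0.25,"linear":[0,0,-4],"twist":0},{"jaw":0.25,"linear":[0,0,-4],"twist":0},{"jaw":0.25,"linear":[0,0,-4],"twist":0},{"jaw":0.25,"linear":[0,0,0],"twist":0},{"jaw":0.25,"linear":[0,0,0],"twist":0}]'
python3 - <<'E'
from h import *
c=grab('side'); t=grab('top')
a=cv2.resize(c['color'][165:225,235:355],(780,390),interpolation=cv2.INTER_CUBIC)
b=cv2.resize(t['color'][110:215,270:480][:56,:208],(780,210),interpolation=cv2.INTER_CUBIC)
cv2.imwrite('pics/end.png',np.vstack([a,b])); print(a.shape,b.shape)
P=cloud(t);ok=(t['depth']>.1)&(P[...,2]<.2)
for n,(x,y,e,g) in dict(cup=(405,180,450,222),tub=(185,115,250,180)).items():
    S=P[y:g,x:e][ok[y:g,x:e]]; S=S[S[:,2]>.04]; print(n,S.min(0),S.max(0))
E
```

```text
time: 16.83
position: [0.4577, 0.0982, 0.2012]
tool_rot: [-0.229, 0.973, -0.001, 0.004]
ft_force: [-0.6, 0.7, -0.6]
grip_width: 0.0217
grip_force: 0.0
(390, 780, 3) (210, 780, 3)
cup [ 0.55093209 -0.07623769  0.04068715] [ 0.56506531 -0.03256561  0.06935245]
tub [0.59129017 0.34632659 0.04005581] [0.69872121 0.45304365 0.06037561]
```

View pics/end.png

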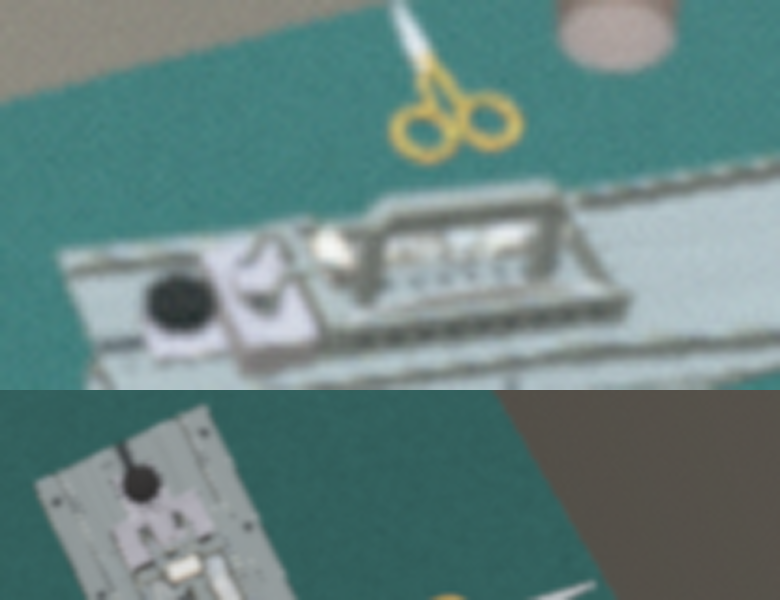

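The rim end lies against the stop at (315,320). The roller, at (330,245), has dropped inside the rim, and the stop, cup and tub haven't moved. Handing in.

```bash
python3 -c "
from rig import robot
print(robot.hand_in())"
```

```text
the job is handed in; nothing more can be done
None
```

The job is handed in at about 17 s: the cassette was pressed home against the buffers with about 19 N and sits with the roller behind its rim, and the stop, cup and tub look unmoved in the final pictures (the cup was partly hidden by the arm).

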